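# Press a pin header home with a capstan press

## Task

The board in the bench press has a press-fit pin header that is only started in its holes. Push the loading carriage fully in against its stop; then wind the capstan clockwise (seen from above), spoke after spoke, until you feel the header bottom on the board, and bear on it firmly for a moment, but do not force it: the board cracks if it is overpressed. Finally wind the capstan back about a quarter turn so that the ram stands clear above the header, leaving the carriage in and the things lying about where they are.

Things in the scene. Friction and masses are not known exactly. Their poses are not given: they have to be found in the camera images.
- press_head: upper half of the bench screw press, fixed: columns 22 mm thick 112 mm left and right of the middle, joined by a grey crosshead 34 mm deep, z 88 to 141 mm; column tops and spindle reach 160 mm. Below hang ram and foot. Origin on the capstan axis at bench level; x to the back (front, -x, faces the robot), y to its left, z up. Its setting on the base differs by some mm each time
- hub (a point): centre of the capstan, on its axis, level with its spokes, about 114 mm over the bench; axes as press_head. Hub 48 mm across; five steel spokes 10 mm thick, 72 degrees apart, with 20 mm black balls, centres 85 mm out. It turns in a slot of the crosshead; spokes stick out before and behind it, so from above they can be pushed only within some 60 degrees of straight ahead (-x)
- capstan (a joint): angle in rad, growing clockwise seen from above (ram goes down, 18 mm a turn); at 0 one spoke points along +x of hub. Starts at 0 to 0.9; the header bottoms anywhere from 2.8 to 4.5. Moments while turning: 0.28 Nm free, either way (4.5 N at 62 mm), 0.57 Nm (9 N) as the header slides in, then about 1.3 Nm more per rad. Let go, it springs back (up to 0.5 rad), then stays
- carriage (a joint): travel of the loading carriage in m: 0 = fully out to the front, 0.060 = fully in against its stop, with the header under the ram. Slides along the press's x axis with about 3 N of friction and stays where it is left; starts at 0 to 0.02
- carriage_knob (a point): centre of the top of the black knob at the carriage's front end: 24 mm across, from 40 to 80 mm over the bench, free all round; pushed straight in (along the press's +x) on its front. Axes are those of the press
- pin_header (a point): point on the board's top under the middle of the black pin header (9 x 40 x 9 mm, long across the press), fixed to the carriage. The header starts 4 to 5 mm proud, slides in under 100 N of ram force and stays. Once down on the board it wants 160 to 330 N for a moment: 0.75 to 1.22 Nm at the capstan, 12 to 19.5 N on a spoke at 62 mm (aim for 15), reached in the next 0.1 to 0.5 rad. More cracks the board
- press_base: lower half of the press, fixed: grey plate 225 x 262 x 28 mm with two rails for the carriage and the stop at the back; the carriage holds a circuit board of 60 x 86 mm. Origin on the bench under the ram's axis, axes as press_head; the plate reaches from 150 mm in front of it to 75 mm behind
- kapton: flat roll of amber tape, 61 mm across, 12 mm high, lying on the press's base plate, front left; a bystander, loose. Origin at the centre of its underside
- stock_box: clear plastic box with lid, 79 x 114 x 60 mm, on the bench left of the press; a bystander, loose. Origin at the centre of its underside
- solder: spool of solder wire, 65 mm across, 34 mm high, on the bench left of the press's front; a bystander, loose. Origin at the centre of its underside
- cutters: side cutters, 58 x 130 x 12 mm, on the bench right of the press; a bystander, loose. Origin at the centre of its underside
- hex_key: hex driver, 12 x 100 x 12 mm, on the bench right of the press; a bystander, loose. Origin at the centre of its underside
- syringe: flux syringe, 24 x 128 x 16 mm, on the bench right of the press; a bystander, loose. Origin at the centre of its underside

How it is judged:
On the way, in this order (a step that is already met when the one before it is completed fails the run):
1. the carriage is fully in, within 3 mm of its stop, and the header not yet pressed home (value of joint carriage above 0.057 m and not (z of header_c0 in the frame of press_base below 0.0473 m)), for 0.1 s.
2. with the carriage in, the header is home and the ram bears on it with 160 to 330 N (value of joint carriage above 0.057 m and z of header_c0 in the frame of press_base below 0.0473 m and contact force between press_head and press_base between 160 and 330 N), for 0.2 s.
At the end, for the whole second after the job is handed in: the header is home (its underside less than 0.8 mm off the board), the carriage is within 3 mm of its stop, the ram stands clear, its foot at least 2 mm above the header (the middle of the foot, ram_c0, 58 mm above the bench) and the capstan stands still (value of joint carriage above 0.057 m and z of header_c0 in the frame of press_base below 0.0473 m and z of ram_c0 in the frame of press_base above 0.058 m and velocity of joint capstan between -0.05 and 0.05 rad/s); the robot touches nothing.
It fails at once if the header is pressed with more than 330 N (the board cracks) (contact force between press_head and press_base above 330 N).
It fails at once if a bystander (tape roll, clear box, solder spool, side cutters, hex driver, flux syringe) is moved more than 20 mm (distance of any of kapton, stock_box, solder, cutters, hex_key, syringe from where it was at the start of the episode above 0.02 m).
It also fails if it takes over 72 s, if anything falls off the work surface, if the arm or the gripper's body presses on something with over 40 N, if the wrist force passes 120 N, or if a joint passes its speed limit or range.

## Robot

A 6-joint arm with a two-finger parallel gripper is mounted at the origin on a cart in front of the work surface, level with it; the furniture and walls round the work are solid. World frame = base frame: x ahead of the robot, y to its left, z up, the work surface at z = 0. Lengths are in m, angles in rad, forces in N, time in s.
With the tool pointing down it reaches from about 0.35 to 0.775 m from the base axis. Payload 7.3 kg.
Tool frame: the origin (TCP) lies midway between the tips of the shut fingers; the grasp point (between the pads) lies 19 mm behind it; z points along the fingers, y is the line along which they close (so a half turn about z gives the same grasp; the last joint's range is limited). The gripper opens to 92 mm and grips with 3 to 60 N. Pads are 19 mm wide; open, the fingers measure 130 mm over their backs; the gripper's body (75 mm by 190 mm) begins 47 mm behind the grasp point.
Start: joints at [0.955, 0.342, 1.524, -0, 1.275, -0.146], TCP at [0.238, 0.468, 0.227] pointing down, gripper open.
Joint ranges: [-2.53, 2.53], [-0.77, 2.02], [0.04, 2.7], [-1, 4.14], [0.28, 2.66], [-3.11, 3.11]. Speed limits (rad/s): [2.57, 2.57, 3.14, 3.14, 3.14, 3.14].

## Interface

Orientations are given as [roll, pitch, yaw] about the fixed x, y, z axes, in that order (R = Rz(yaw) Ry(pitch) Rx(roll)).
In Python, from cell import monitor, vision, workorder gives the robot as it stands.
- The arm moves only by the tool move_arm, never from a script. Its argument "rows" is a list of rows, each a list of 5 numbers: the shift along the world's x, y, z in mm, then the turn about the world's z in rad, then the closure, from -1 (fully open) to 1 (shut). A call has 1 to 12 rows; each row shifts and turns the commanded pose from where the row before left it; what a row does not reach is not made up. A row lasts 1/10 s, in which the tool goes at most 50 mm and 8.59 degrees, less where a joint would pass 70% of its speed; a pose out of reach is approached as far as the arm can. A call is refused whole if a number of a shift passes 50 or a number of a turn 0.15, either way. A call with a gripper value outside its range is refused whole. The fingers move at their own pace and stop on an object; "newtons" is the grip in N (left out, the last holds). Time passes only in rows, so rows that do not move let the fingers close. It gives the time, the measured TCP pose, the force, the opening and the grip force at its end, in the units of the state.
- monitor.observe(): the state, without advancing time (a new reading comes with each control period).
- vision.read_camera(name): name is "scene" or "top" or "wrist"; returns the picture (480x640x3 uint8, red, green, blue); there is no depth.
- vision.get_calibration(name): a dict with "K" (3x3 intrinsics, pixels), "k1" (the pictures are not rectified: a ray, as slopes to the right and down, at radius r is drawn at 1 + k1 r^2 times it, then the intrinsics apply), "T" (4x4, takes a point from camera to world coordinates); the wrist camera has in their place "mount" (4x4, takes a point from camera to tool coordinates, whose origin is the TCP and whose axes are the flange's). Camera axes: x right, y up, looking along -z (the intrinsics and any distortion apply to the point x, -y, -z); pixel columns grow to the right and rows downward; lengths in m; the calibration is good to about 2 mm. A picture is of the moment at which its call begins: read the wrist's pose just before it. get_calibration takes no time and is no camera call.
- workorder.hand_in(): hands the job in; it is judged then, once.
The state is a dict: "time": time; "qpos": joint angles; "qvel": joint speeds; "joint_efforts": joint torques, N m; "tool_pos": TCP position; "tool_rot": TCP orientation; "contact_force": force on the tool from outside, world axes, zero at the start; "torque": the same for the moment, N m; "opening": finger opening in m; "grip_force": force on a finger pad.
Only numpy, scipy, OpenCV 4.12 (cv2) and the standard library are available. Lean on these libraries where they do the work, as an engineer would, in place of code of your own. Each camera call takes 0.05 s, during which the arm holds its last target. There are 200 camera calls.

## Working session

There is one attempt and no reset: what is moved stays moved. The work goes in short steps, Python scripts to look and compute and a tool call to move; the robot and the scene stay as the last step left them, time stands still between calls to the robot, and variables do not carry over. Pictures are saved under pics/ and viewed, at most 10 in all, crops included, and the job is handed in when it is done.

Besides the shell and the picture viewer there is one more tool, called after "Request:" by a JSON object that holds its "name" and its "arguments". move_arm: Moves the arm, as the interface text tells. Its arguments: {"type":"object","properties":{"rows":{"type":"array","items":{"type":"array","items":{"type":"number"}}},"newtons":{"type":"number"}},"required":["rows"]}

```bash
mkdir -p pics
cat > h.py <<'E'
import numpy as np, cv2
from cell import monitor, vision, workorder
def ray(cal,uv,T=None):
    K=np.array(cal["K"]);k=cal["k1"]
    T=np.array(cal["T"]) if T is None else T
    d=np.array([(uv[0]-K[0,2])/K[0,0],(uv[1]-K[1,2])/K[1,1]])
    p=d.copy()
    for _ in range(20): p=d/(1+k*p@p)
    v=T[:3,:3]@np.array([p[0],-p[1],-1]); return T[:3,3],v
def onz(cal,uv,z,T=None):
    o,v=ray(cal,uv,T); return o+v*(z-o[2])/v[2]
E
python3 - <<'E'
from h import *
for n in("scene","top"):
    im=vision.read_camera(n); cv2.imwrite(f"pics/{n}0.png",im[:,:,::-1])
    c=vision.get_calibration(n); print(n,np.round(c["K"],1).tolist(),c["k1"],np.round(c["T"],3).tolist())
print(monitor.observe())
print(vision.get_calibration("wrist"))
E
```

```text
scene [[576.9, 0.0, 325.0], [0.0, 576.9, 238.0], [0.0, 0.0, 1.0]] -0.14282093870122942 [[0.739, 0.492, -0.46, 0.009], [-0.674, 0.541, -0.503, -0.499], [0.001, 0.682, 0.732, 0.949], [0.0, 0.0, 0.0, 1.0]]
top [[565.5, 0.0, 319.3], [0.0, 565.5, 231.0], [0.0, 0.0, 1.0]] -0.09519324272035999 [[0.038, 0.979, -0.199, 0.32], [-0.999, 0.037, -0.011, 0.088], [-0.003, 0.199, 0.98, 1.295], [0.0, 0.0, 0.0, 1.0]]
{'time': 0.1, 'qpos': array([ 9.54985663e-01,  3.42651158e-01,  1.52492279e+00,  6.23183306e-07,
        1.27538281e+00, -1.45965954e-01]), 'qvel': array([-0.00033019, -0.00232972, -0.00265507,  0.00084755,  0.00043678,
       -0.00098534]), 'joint_efforts': array([ 2.32800725e-03, -4.32001448e+01, -2.44695961e+01,  7.20003457e-02,
        5.26531076e-02, -8.00424687e-05]), 'tool_pos': array([0.23744728, 0.46783262, 0.22611498]), 'tool_rot': array([-3.14024314e+00, -1.98995982e-04,  2.67174763e+00]), 'contact_force': array([-0.02068776,  0.35042764, -0.54302758]), 'torque': array([0.01519774, 0.01431494, 0.00766406]), 'grip_force': 0.0, 'opening': 0.09215802439129624}
{'K': array([[339.15826701,   0.        , 314.0740359 ],
       [  0.        , 339.15826701, 238.35273393],
       [  0.        ,   0.        ,   1.        ]]), 'k1': -0.02758796671546938, 'mount': array([[-4.84013849e-04,  9.65399518e-01,  2.60774877e-01,
         7.01560492e-02],
       [ 9.99999866e-01,  4.19274697e-04,  3.03887379e-04,
         6.93023114e-05],
       [ 1.84036422e-04,  2.60774989e-01, -9.65399591e-01,
        -1.58398335e-01],
       [ 0.00000000e+00,  0.00000000e+00,  0.00000000e+00,
         1.00000000e+00]])}
```

View pics/top0.png

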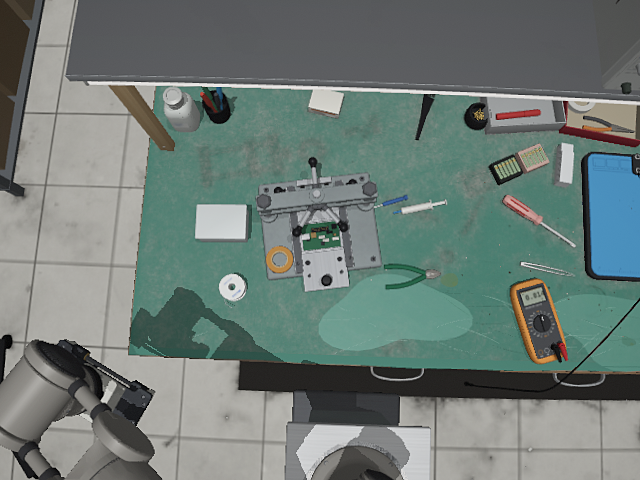

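View pics/scene0.png

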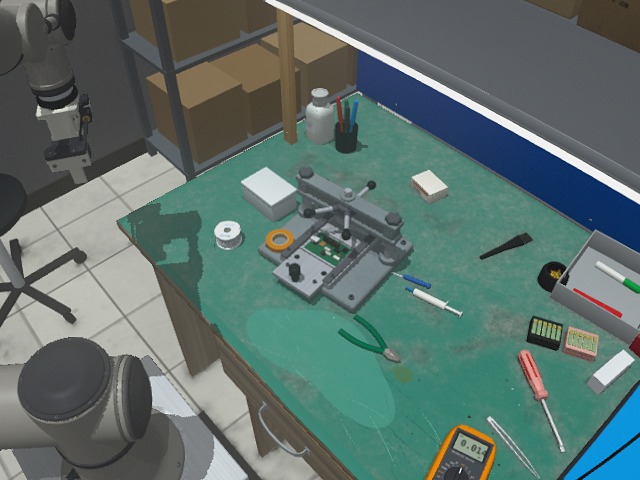

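The top view shows the press around (318,225), with the carriage knob near (326,280), the hub near (316,193) and balls at (313,161), (297,231) and (343,227). The kapton roll is at (279,259). The scene view shows the knob at (294,270).

Run:
```python
from h import *
ct=vision.get_calibration("top")
for n,uv,z in [("knob",(326,280),.08),("hub",(316,193),.125),("ballback",(313,161),.114),("ballL",(297,231),.114),("ballR",(343,227),.114),("kapton",(279,259),.04),("colL",(265,200),.16),("colR",(369,187),.16),("plateFL",(269,278),.028),("plateFR",(382,266),.028)]:
    print(n,np.round(onz(ct,uv,z),3))
a=cv2.imread("pics/top0.png")[140:300,240:400]; b=cv2.imread("pics/scene0.png")[160:310,250:420]
cv2.imwrite("pics/c0.png",cv2.resize(np.hstack([a[:150],b]),None,fx=2.42,fy=2.42,interpolation=cv2.INTER_CUBIC))
```

```text
knob [0.46  0.083 0.08 ]
hub [0.64  0.111 0.125]
ballback [0.716 0.121 0.114]
ballL [0.558 0.148 0.114]
ballR [0.57  0.051 0.114]
kapton [0.507 0.19  0.04 ]
colL [0.612 0.215 0.16 ]
colR [0.648 0.001 0.16 ]
plateFL [0.465 0.211 0.028]
plateFR [ 0.502 -0.043  0.028]
```

View pics/c0.png

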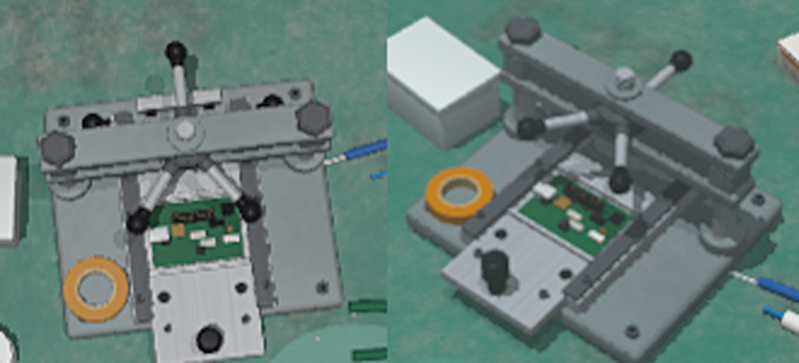

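The zoomed crop confirms one spoke pointing straight back and two at the front, about 35° either side. The press yaw is about 0.155 rad, the hub is at about (0.632, 0.108), and the capstan is near 0. I'll go in front of the knob with the fingers shut and the tool y along the press y.

Request:
{"name": "move_arm", "arguments": {"rows": [[18,-39,0,0.1,1],[18,-39,0,0.1,1],[18,-39,0,0.1,1],[18,-39,0,0.1,1],[18,-39,0,0.1,1],[18,-39,0,0.125,1],[18,-39,0,0,1],[18,-39,0,0,1],[18,-39,0,0,1],[18,-39,0,0,1],[0,0,0,0,1],[0,0,0,0,1]], "newtons": 20}}

```text
time: 1.3
tool_pos: [0.4169, 0.079, 0.2264]
tool_rot: [3.141, -0.001, -2.994]
contact_force: [-0.1, 1.1, 0.4]
opening: 0.0015
grip_force: 0.0
```

```bash
cat >> h.py <<'E'
from scipy.spatial.transform import Rotation as Ro
def wT(s):
    T=np.eye(4);T[:3,:3]=Ro.from_euler("xyz",s["tool_rot"]).as_matrix();T[:3,3]=s["tool_pos"]
    return T@np.array(vision.get_calibration("wrist")["mount"])
E
python3 - <<'E'
from h import *
s=monitor.observe();im=vision.read_camera("wrist");cv2.imwrite("pics/w1.png",im[:,:,::-1]);np.save("w1.npy",wT(s))
print(s["tool_pos"],s["tool_rot"],s["opening"],s["contact_force"],s["qpos"])
E
```

```text
[0.41694147 0.07896959 0.2263568 ] [ 3.14103029e+00 -1.12741947e-03 -2.99390092e+00] 0.0015428028768743952 [-0.12649451  1.05499235  0.36404826] [ 5.85661297e-03  1.57685386e-01  1.77647708e+00  4.24906215e-04
  1.20862581e+00 -1.71278191e+00]
```

View pics/w1.png

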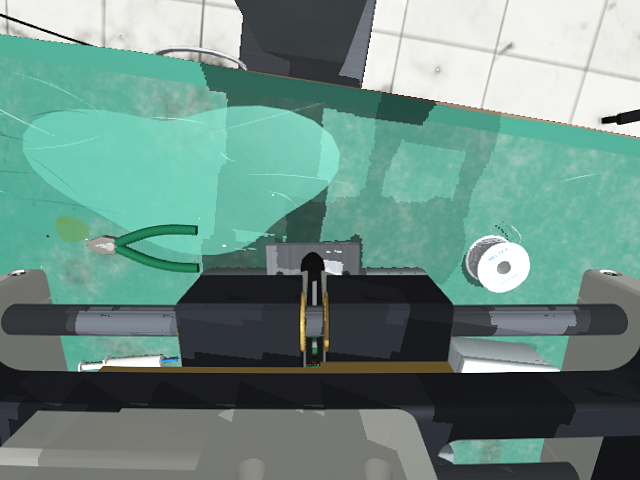

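The wrist view shows cutters (150,245), solder (500,265) and the carriage front at (313,260), with the fingers in line with the knob. I'll go down in front of it and push.

Request:
{"name": "move_arm", "arguments": {"rows": [[0,0,-45,0,1],[0,0,-45,0,1],[0,0,-40,0,1],[0,0,-34,0,1],[0,0,0,0,1],[8,1.2,0,0,1],[8,1.2,0,0,1],[8,1.2,0,0,1],[8,1.2,0,0,1],[8,1.2,0,0,1],[0,0,0,0,1]]}}

```text
time: 2.45
tool_pos: [0.4589, 0.0857, 0.0632]
tool_rot: [-3.141, 0.003, -2.991]
contact_force: [0.1, 2.2, 0.1]
opening: 0.0003
grip_force: 0.0
```

Request:
{"name": "move_arm", "arguments": {"rows": [[8,1.2,0,0,1],[8,1.2,0,0,1],[8,1.2,0,0,1],[0,0,0,0,1]]}}

```text
time: 2.85
tool_pos: [0.4828, 0.0894, 0.0628]
tool_rot: [-3.141, 0.002, -2.991]
contact_force: [0.0, 0.9, 0.2]
opening: 0.0004
grip_force: 0.0
```

Run:
```python
from h import *
a=vision.read_camera("scene")[160:310,250:420,::-1];b=vision.read_camera("top")[140:290,240:400,::-1]
cv2.imwrite("pics/c1.png",cv2.resize(np.hstack([b,a]),None,fx=2.42,fy=2.42,interpolation=cv2.INTER_CUBIC))
```

```text
(no output)
```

View pics/c1.png

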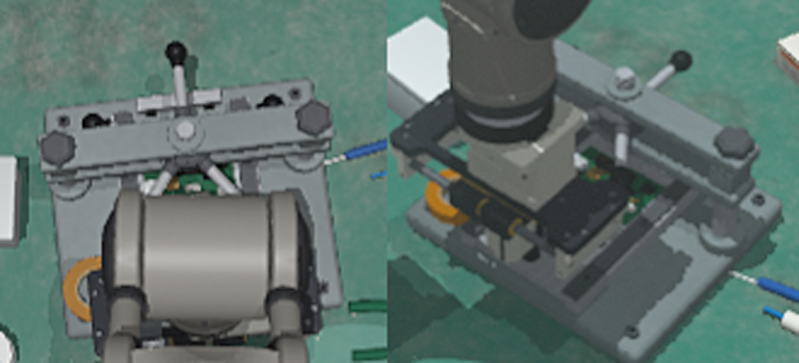

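The carriage has moved in with the tool. Its front edge has gone from 445 to about 400 px, and the kapton is untouched. I'll keep pushing to the stop.

Request:
{"name": "move_arm", "arguments": {"rows": [[4,0.6,0,0,1],[4,0.6,0,0,1]]}}

```text
time: 3.15
tool_pos: [0.4885, 0.0904, 0.0626]
tool_rot: [3.141, -0.002, -2.991]
contact_force: [-3.4, -0.7, 0.2]
opening: 0.0002
grip_force: 1.6
```

Request:
{"name": "move_arm", "arguments": {"rows": [[3,0.45,0,0,1],[3,0.45,0,0,1]]}}

```text
time: 3.35
tool_pos: [0.4925, 0.091, 0.0624]
tool_rot: [3.141, -0.007, -2.991]
contact_force: [-16.8, -4.6, 13.5]
opening: 0.0002
grip_force: 8.8
```

Request:
{"name": "move_arm", "arguments": {"rows": [[2,0.3,0,0,1],[2,0.3,0,0,1]]}}

```text
time: 3.55
tool_pos: [0.4927, 0.0911, 0.0622]
tool_rot: [3.141, -0.015, -2.99]
contact_force: [-26.7, -7.6, 21.5]
opening: 0.0005
grip_force: 14.1
```

At the stop: about 17 to 27 N, with no further travel. Now I'll back off, rise, and go down behind the front-right spoke.

Request:
{"name": "move_arm", "arguments": {"rows": [[-25,-4,0,0,1],[0,0,45,0,1],[0,0,45,0,1],[0,0,40,0,1],[32,-12,0,0,1],[32,-12,0,0,1],[32,-12,0,0,1],[32,-12,0,0,1],[0,0,0,0,1],[0,0,0,0,1]]}}

```text
time: 4.55
tool_pos: [0.6023, 0.0398, 0.1922]
tool_rot: [3.141, -0.0, -2.992]
contact_force: [-0.5, -0.2, -0.9]
opening: 0.0003
grip_force: 0.0
```

Run:
```python
from h import *
a=vision.read_camera("scene")[130:310,220:430,::-1]
b=vision.read_camera("top")[140:320,240:400,::-1]
cv2.imwrite("pics/c2.png",cv2.resize(np.hstack([b,a]),None,fx=2.1,fy=2.1,interpolation=cv2.INTER_CUBIC))
```

```text
(no output)
```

View pics/c2.png

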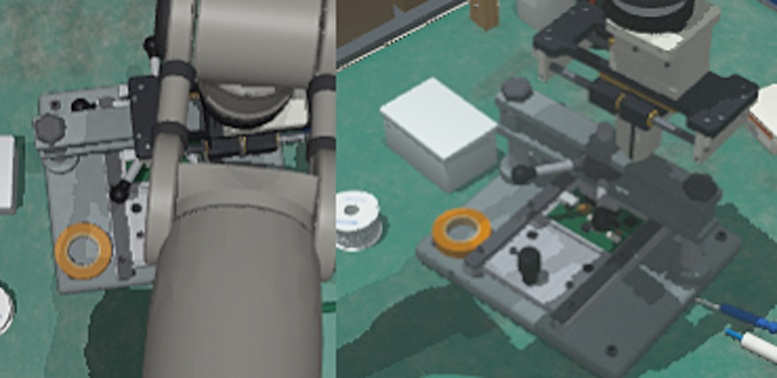

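The carriage is fully in, the left ball is unchanged at (298,230), and the fingers are over the free space on the right, behind the front-right spoke. I'll go down and sweep.

Request:
{"name": "move_arm", "arguments": {"rows": [[0,0,-44,0,1],[0,0,-44,0,1],[0,0,0,0,1],[0.3,4.7,0,0,1],[-5,6,0,0,1],[-5,6,0,0,1],[-5.3,5,0,0,1],[-5.3,5,0,0,1]]}}

```text
time: 5.45
tool_pos: [0.584, 0.0672, 0.1075]
tool_rot: [-3.141, 0.008, -2.991]
contact_force: [6.8, -2.0, 5.0]
opening: 0.0003
grip_force: 3.1
```

Request:
{"name": "move_arm", "arguments": {"rows": [[-3.6,4,0,0,1],[-3.6,4,0,0,1],[-2.6,4,0,0,1],[-2.6,4,0,0,1],[-2.7,6,0,0,1],[-2.7,6,0,0,1]]}}

```text
time: 6.05
tool_pos: [0.5659, 0.0945, 0.1073]
tool_rot: [-3.14, 0.007, -2.991]
contact_force: [3.6, -4.7, 5.1]
opening: 0.0006
grip_force: 3.3
```

Request:
{"name": "move_arm", "arguments": {"rows": [[2.2,8.4,0,0,1],[2.2,8.4,0,0,1],[2.2,4.2,0,0,1],[2.2,4.2,0,0,1]]}}

```text
time: 6.45
tool_pos: [0.5719, 0.1203, 0.1067]
tool_rot: [-3.141, -0.0, -2.99]
contact_force: [-4.6, -2.7, 8.3]
opening: 0.0004
grip_force: 4.6
```

Turning goes well at about 5 N. Next spoke.

Request:
{"name": "move_arm", "arguments": {"rows": [[0,-5,0,0,1],[0,0,32,0,1],[13,-36,0,0,1],[14,-35,0,0,1],[0,0,0,0,1],[0,0,-35,0,1],[0,0,0,0,1],[-3.5,6,0,0,1],[-3.5,6,0,0,1],[-5.3,5,0,0,1],[-5.3,5,0,0,1]]}}

```text
time: 7.55
tool_pos: [0.5835, 0.0666, 0.1036]
tool_rot: [-3.141, 0.005, -2.991]
contact_force: [4.3, -1.5, 0.9]
opening: 0.0005
grip_force: 2.2
```

Request:
{"name": "move_arm", "arguments": {"rows": [[-3.6,4,0,0,1],[-3.6,4,0,0,1],[-2.6,4,0,0,1],[-2.6,4,0,0,1],[-2.7,6,0,0,1],[-2.7,6,0,0,1]]}}

```text
time: 8.15
tool_pos: [0.564, 0.0937, 0.1016]
tool_rot: [-3.141, -0.001, -2.991]
contact_force: [3.0, -4.8, 0.2]
opening: 0.0008
grip_force: 2.4
```

Request:
{"name": "move_arm", "arguments": {"rows": [[2.2,8.4,0,0,1],[2.2,8.4,0,0,1],[2.2,4.2,0,0,1],[2.2,4.2,0,0,1]]}}

```text
time: 8.55
tool_pos: [0.5698, 0.1186, 0.101]
tool_rot: [-3.141, -0.008, -2.99]
contact_force: [-7.5, -7.2, 7.0]
opening: 0.0008
grip_force: 5.1
```

The force is now about 10 N (0.6 Nm), so the header is sliding in. Third spoke, in smaller steps.

```bash
cat > m.py <<'E'
from h import *
s=monitor.observe();p=s["tool_pos"][:2]-np.array([.632,.108]);F=-s["contact_force"][:2]
a=.150;R=np.array([[np.cos(a),np.sin(a)],[-np.sin(a),np.cos(a)]])
c=R@p*1000;f=R@F
for k in(-9.5,9.5):
    q=c+[k,19];print("corner",k,q.round(1),"r",np.hypot(*q).round(1),"phi",np.degrees(np.arctan2(q[1],-q[0])).round(1),"M",(-(q[0]*f[1]-q[1]*f[0])/1000).round(2))
print("f press",f.round(1),"z",s["tool_pos"][2],"t",s["time"])
E
python3 m.py
```

```text
corner -9.5 [-69.4  38.8] r 79.5 phi 29.2 M 0.74
corner 9.5 [-50.4  38.8] r 63.6 phi 37.5 M 0.63
f press [8.5 6. ] z 0.10103962553274352 t 8.55
```

Request:
{"name": "move_arm", "arguments": {"rows": [[0,-5,0,0,1],[0,0,35,0,1],[13,-36,0,0,1],[14,-35,0,0,1],[0,0,0,0,1],[0,0,-35,0,1],[0,0,0,0,1],[-3.5,6,0,0,1],[-3.5,6,0,0,1]]}}

```text
time: 9.45
tool_pos: [0.5937, 0.0539, 0.1025]
tool_rot: [-3.138, 0.001, -2.99]
contact_force: [2.7, -10.7, -2.4]
opening: 0.0005
grip_force: 4.6
```

Request:
{"name": "move_arm", "arguments": {"rows": [[-5.3,5,0,0,1],[-5.3,5,0,0,1]]}}

```text
time: 9.65
tool_pos: [0.5849, 0.0646, 0.1038]
tool_rot: [-3.139, 0.006, -2.991]
contact_force: [7.3, -5.9, -0.1]
opening: 0.0005
grip_force: 4.2
```

```bash
python3 m.py
```

```text
corner -9.5 [-62.6 -16.8] r 64.8 phi -15.1 M 0.54
corner 9.5 [-43.6 -16.8] r 46.7 phi -21.1 M 0.41
f press [-6.3  7. ] z 0.10381808433296369 t 9.65
```

Request:
{"name": "move_arm", "arguments": {"rows": [[-3.6,4,0,0,1],[-3.6,4,0,0,1]]}}

```text
time: 9.85
tool_pos: [0.5784, 0.0727, 0.1046]
tool_rot: [-3.139, 0.008, -2.991]
contact_force: [7.0, -6.2, 1.3]
opening: 0.0005
grip_force: 4.0
```

Request:
{"name": "move_arm", "arguments": {"rows": [[-2.6,4,0,0,1],[-2.6,4,0,0,1]]}}

```text
time: 10.05
tool_pos: [0.5734, 0.0805, 0.1049]
tool_rot: [-3.138, 0.009, -2.991]
contact_force: [6.4, -6.8, 2.6]
opening: 0.0005
grip_force: 4.5
```

```bash
python3 m.py
```

```text
corner -9.5 [-71.6   0.6] r 71.6 phi 0.5 M 0.54
corner 9.5 [-52.6   0.6] r 52.6 phi 0.7 M 0.4
f press [-5.3  7.6] z 0.10485833127279469 t 10.05
```

Request:
{"name": "move_arm", "arguments": {"rows": [[-2,4,0,0,1],[-2,4,0,0,1]]}}

```text
time: 10.25
tool_pos: [0.5696, 0.0881, 0.1051]
tool_rot: [-3.138, 0.009, -2.991]
contact_force: [7.7, -9.1, 3.0]
opening: 0.0002
grip_force: 4.9
```

```bash
python3 m.py
```

```text
corner -9.5 [-74.1   8.7] r 74.7 phi 6.7 M 0.7
corner 9.5 [-55.1   8.7] r 55.8 phi 8.9 M 0.51
f press [-6.2 10.2] z 0.10506435221994642 t 10.25
```

Request:
{"name": "move_arm", "arguments": {"rows": [[1.9,3.8,0,0,1],[1.9,3.8,0,0,1]]}}

```text
time: 10.45
tool_pos: [0.5699, 0.0956, 0.1045]
tool_rot: [-3.138, 0.001, -2.99]
contact_force: [-6.4, -10.9, 8.4]
opening: 0.0003
grip_force: 6.9
```

```bash
python3 m.py
```

```text
corner -9.5 [-72.7  16. ] r 74.4 phi 12.4 M 0.84
corner 9.5 [-53.7  16. ] r 56.0 phi 16.6 M 0.66
f press [8.  9.8] z 0.10450108783165611 t 10.45
```

Request:
{"name": "move_arm", "arguments": {"rows": [[1,4,0,0,1]]}}

```text
time: 10.55
tool_pos: [0.5705, 0.0996, 0.1042]
tool_rot: [-3.139, -0.0, -2.99]
contact_force: [-5.8, -10.5, 9.1]
opening: 0.0006
grip_force: 6.9
```

```bash
python3 m.py
```

```text
corner -9.5 [-71.6  19.8] r 74.3 phi 15.5 M 0.83
corner 9.5 [-52.6  19.8] r 56.2 phi 20.7 M 0.65
f press [7.3 9.6] z 0.10424204356220346 t 10.55
```

Request:
{"name": "move_arm", "arguments": {"rows": [[1.2,4,0,0,1],[1.4,4,0,0,1]]}}

```text
time: 10.75
tool_pos: [0.5723, 0.1077, 0.1039]
tool_rot: [-3.139, -0.002, -2.99]
contact_force: [-7.5, -8.7, 7.6]
opening: 0.0005
grip_force: 6.5
```

```bash
python3 m.py
```

```text
corner -9.5 [-68.6  27.7] r 74.0 phi 22.0 M 0.75
corner 9.5 [-49.6  27.7] r 56.8 phi 29.2 M 0.61
f press [8.7 7.5] z 0.10391067901536337 t 10.75
```

Request:
{"name": "move_arm", "arguments": {"rows": [[1.6,4,0,0,1]]}}

```text
time: 10.85
tool_pos: [0.5735, 0.1119, 0.1037]
tool_rot: [-3.139, -0.003, -2.99]
contact_force: [-7.2, -9.1, 7.4]
opening: 0.0008
grip_force: 6.5
```

```bash
python3 m.py
```

```text
corner -9.5 [-66.7  31.6] r 73.8 phi 25.3 M 0.79
corner 9.5 [-47.7  31.6] r 57.2 phi 33.5 M 0.64
f press [8.5 7.9] z 0.10374701884815708 t 10.85
```

Request:
{"name": "move_arm", "arguments": {"rows": [[2,4,0,0,1]]}}

```text
time: 10.95
tool_pos: [0.5756, 0.1159, 0.1037]
tool_rot: [-3.139, -0.003, -2.99]
contact_force: [-6.3, -8.8, 6.4]
opening: 0.0004
grip_force: 6.2
```

Request:
{"name": "move_arm", "arguments": {"rows": [[2.4,3.6,0,0,1]]}}

```text
time: 11.05
tool_pos: [0.5779, 0.1197, 0.1037]
tool_rot: [-3.14, -0.003, -2.99]
contact_force: [-6.3, -8.0, 6.7]
opening: 0.0002
grip_force: 6.2
```

```bash
python3 m.py
```

```text
corner -9.5 [-61.2  38.6] r 72.4 phi 32.2 M 0.71
corner 9.5 [-42.2  38.6] r 57.2 phi 42.4 M 0.58
f press [7.5 7. ] z 0.1036540570367181 t 11.05
```

Request:
{"name": "move_arm", "arguments": {"rows": [[2.6,3.4,0,0,1]]}}

```text
time: 11.15
tool_pos: [0.5803, 0.1231, 0.1035]
tool_rot: [-3.14, -0.003, -2.99]
contact_force: [-6.6, -8.6, 6.5]
opening: 0.001
grip_force: 6.2
```

```bash
python3 m.py
```

```text
corner -9.5 [-58.3  41.6] r 71.7 phi 35.5 M 0.76
corner 9.5 [-39.3  41.6] r 57.3 phi 46.6 M 0.62
f press [7.8 7.5] z 0.10352673287082417 t 11.15
```

Request:
{"name": "move_arm", "arguments": {"rows": [[-3,-5,0,0,1],[0,0,35,0,1],[12,-38,0,0,1],[12,-39,0,0,1],[0,0,0,0,1],[0,0,-36,0,1],[0,0,0,0,1],[-2.5,6,0,0,1]]}}

```text
time: 11.95
tool_pos: [0.6003, 0.0482, 0.1011]
tool_rot: [3.141, -0.001, -2.991]
contact_force: [0.1, 0.1, 0.2]
opening: 0.0006
grip_force: 0.0
```

```bash
python3 m.py
```

```text
corner -9.5 [-49.8 -35.4] r 61.1 phi -35.4 M -0.0
corner 9.5 [-30.8 -35.4] r 46.9 phi -49.0 M 0.0
f press [-0.1 -0. ] z 0.1011086356478305 t 11.95
```

Request:
{"name": "move_arm", "arguments": {"rows": [[-2.8,3,0,0,1]]}}

```text
time: 12.05
tool_pos: [0.5982, 0.052, 0.1023]
tool_rot: [3.141, 0.002, -2.99]
contact_force: [-0.2, -0.4, 0.6]
opening: 0.0006
grip_force: 0.0
```

Request:
{"name": "move_arm", "arguments": {"rows": [[-2.8,3,0,0,1]]}}

```text
time: 12.15
tool_pos: [0.5954, 0.0547, 0.1023]
tool_rot: [-3.141, 0.002, -2.99]
contact_force: [-0.6, -0.2, -0.5]
opening: 0.0004
grip_force: 0.0
```

Request:
{"name": "move_arm", "arguments": {"rows": [[-2.4,3.2,0,0,1]]}}

```text
time: 12.25
tool_pos: [0.5934, 0.0571, 0.1021]
tool_rot: [-3.14, 0.003, -2.99]
contact_force: [5.2, -7.8, 1.1]
opening: 0.0003
grip_force: 4.5
```

```bash
python3 m.py
```

```text
corner -9.5 [-55.3 -25.6] r 60.9 phi -24.8 M 0.57
corner 9.5 [-36.3 -25.6] r 44.4 phi -35.2 M 0.41
f press [-4.   8.4] z 0.1020626822569377 t 12.25
```

Request:
{"name": "move_arm", "arguments": {"rows": [[-2,3,0,0,1]]}}

```text
time: 12.35
tool_pos: [0.5923, 0.0587, 0.1022]
tool_rot: [-3.138, 0.005, -2.99]
contact_force: [3.7, -8.2, -0.0]
opening: 0.0007
grip_force: 4.5
```

```bash
python3 m.py
```

```text
corner -9.5 [-56.1 -23.8] r 60.9 phi -23.0 M 0.54
corner 9.5 [-37.1 -23.8] r 44.1 phi -32.7 M 0.38
f press [-2.4  8.6] z 0.10218487059345788 t 12.35
```

Request:
{"name": "move_arm", "arguments": {"rows": [[-1.6,3,0,0,1]]}}

```text
time: 12.45
tool_pos: [0.5907, 0.0612, 0.1021]
tool_rot: [-3.138, 0.004, -2.991]
contact_force: [3.7, -7.9, 1.2]
opening: 0.0005
grip_force: 4.6
```

```bash
python3 m.py
```

```text
corner -9.5 [-57.4 -21.1] r 61.1 phi -20.2 M 0.53
corner 9.5 [-38.4 -21.1] r 43.8 phi -28.8 M 0.37
f press [-2.5  8.4] z 0.10214286509659515 t 12.45
```

Request:
{"name": "move_arm", "arguments": {"rows": [[-1.4,3,0,0,1]]}}

```text
time: 12.55
tool_pos: [0.589, 0.064, 0.1021]
tool_rot: [-3.138, 0.003, -2.991]
contact_force: [2.2, -10.1, 1.0]
opening: 0.0007
grip_force: 4.7
```

```bash
python3 m.py
```

```text
corner -9.5 [-58.5 -18.1] r 61.3 phi -17.2 M 0.62
corner 9.5 [-39.5 -18.1] r 43.5 phi -24.6 M 0.42
f press [-0.7 10.3] z 0.1020828514007214 t 12.55
```

Request:
{"name": "move_arm", "arguments": {"rows": [[-1.2,3,0,0,1]]}}

```text
time: 12.65
tool_pos: [0.5875, 0.0669, 0.102]
tool_rot: [-3.138, 0.003, -2.991]
contact_force: [1.4, -9.6, 2.6]
opening: 0.0001
grip_force: 4.7
```

```bash
python3 m.py
```

```text
corner -9.5 [-59.6 -15. ] r 61.5 phi -14.2 M 0.58
corner 9.5 [-40.6 -15. ] r 43.3 phi -20.3 M 0.39
f press [0.1 9.7] z 0.10200452968409099 t 12.65
```

Request:
{"name": "move_arm", "arguments": {"rows": [[-1,3,0,0,1]]}}

```text
time: 12.75
tool_pos: [0.5862, 0.0698, 0.102]
tool_rot: [-3.138, 0.002, -2.991]
contact_force: [-0.2, -10.0, 3.1]
opening: 0.0003
grip_force: 4.8
```

```bash
python3 m.py
```

```text
corner -9.5 [-60.5 -12. ] r 61.7 phi -11.2 M 0.57
corner 9.5 [-41.5 -12. ] r 43.2 phi -16.1 M 0.39
f press [1.7 9.8] z 0.10197036090330092 t 12.75
```

Request:
{"name": "move_arm", "arguments": {"rows": [[-0.8,3,0,0,1]]}}

```text
time: 12.85
tool_pos: [0.585, 0.0727, 0.102]
tool_rot: [-3.138, 0.001, -2.991]
contact_force: [-1.4, -10.9, 4.2]
opening: 0.0001
grip_force: 5.0
```

```bash
python3 m.py
```

```text
corner -9.5 [-61.2  -8.9] r 61.9 phi -8.3 M 0.62
corner 9.5 [-42.2  -8.9] r 43.1 phi -11.9 M 0.42
f press [ 3.  10.5] z 0.10195592913516748 t 12.85
```

Request:
{"name": "move_arm", "arguments": {"rows": [[-3.4,2.5,0,0,1]]}}

```text
time: 12.95
tool_pos: [0.5834, 0.0754, 0.1022]
tool_rot: [-3.138, 0.005, -2.991]
contact_force: [8.5, -7.3, 0.0]
opening: 0.0003
grip_force: 4.8
```

```bash
python3 m.py
```

```text
corner -9.5 [-62.4  -5.9] r 62.7 phi -5.4 M 0.58
corner 9.5 [-43.4  -5.9] r 43.8 phi -7.8 M 0.41
f press [-7.3  8.5] z 0.10223699643583299 t 12.95
```

Request:
{"name": "move_arm", "arguments": {"rows": [[-3.4,2.5,0,0,1]]}}

```text
time: 13.05
tool_pos: [0.581, 0.078, 0.1025]
tool_rot: [-3.137, 0.008, -2.991]
contact_force: [8.9, -8.7, -0.5]
opening: 0.0006
grip_force: 5.1
```

```bash
python3 m.py
```

```text
corner -9.5 [-64.4  -3. ] r 64.5 phi -2.7 M 0.66
corner 9.5 [-45.4  -3. ] r 45.5 phi -3.8 M 0.47
f press [-7.5  9.9] z 0.10249381845219017 t 13.05
```

Request:
{"name": "move_arm", "arguments": {"rows": [[-2.4,2.5,0,0,1]]}}

```text
time: 13.15
tool_pos: [0.5788, 0.0804, 0.1027]
tool_rot: [-3.137, 0.008, -2.991]
contact_force: [8.7, -9.8, -0.2]
opening: 0.0003
grip_force: 5.6
```

```bash
python3 m.py
```

```text
corner -9.5 [-66.2  -0.4] r 66.2 phi -0.3 M 0.73
corner 9.5 [-47.2  -0.4] r 47.2 phi -0.5 M 0.52
f press [-7.2 11. ] z 0.10265696595750973 t 13.15
```

The force is rising: the header is bottoming. I'll take small steps, aiming for about 17 N tangential, which is in range for either contact corner.

Request:
{"name": "move_arm", "arguments": {"rows": [[-0.8,3,0,0,1]]}}

```text
time: 13.25
tool_pos: [0.578, 0.0829, 0.1027]
tool_rot: [-3.136, 0.008, -2.991]
contact_force: [7.0, -12.5, -0.0]
opening: 0.0003
grip_force: 6.8
```

```bash
echo 'print("torque",s["torque"].round(3))' >> m.py; python3 m.py
```

```text
corner -9.5 [-66.7   2.2] r 66.7 phi 1.9 M 0.88
corner 9.5 [-47.7   2.2] r 47.7 phi 2.7 M 0.63
f press [-5.  13.4] z 0.10266525577370957 t 13.25
torque [-2.025 -1.337 -0.2  ]
```

Request:
{"name": "move_arm", "arguments": {"rows": [[-0.6,3,0,0,1]]}}

```text
time: 13.35
tool_pos: [0.5775, 0.0854, 0.1027]
tool_rot: [-3.136, 0.008, -2.992]
contact_force: [8.2, -14.7, 0.7]
opening: 0.0002
grip_force: 7.6
```

```bash
python3 m.py
```

```text
corner -9.5 [-66.8   4.8] r 66.9 phi 4.1 M 1.03
corner 9.5 [-47.8   4.8] r 48.0 phi 5.7 M 0.73
f press [-5.9 15.8] z 0.10271435270623286 t 13.35
torque [-2.367 -1.238 -0.278]
```

Request:
{"name": "move_arm", "arguments": {"rows": [[-0.5,3,0,0,1]]}}

```text
time: 13.45
tool_pos: [0.5771, 0.088, 0.1028]
tool_rot: [-3.135, 0.008, -2.992]
contact_force: [7.8, -16.1, 1.9]
opening: 0.0003
grip_force: 8.1
```

```bash
python3 m.py
```

```text
corner -9.5 [-66.8   7.4] r 67.2 phi 6.3 M 1.1
corner 9.5 [-47.8   7.4] r 48.4 phi 8.8 M 0.78
f press [-5.3 17.1] z 0.10277030866385581 t 13.45
torque [-2.502 -1.257 -0.297]
```

The z moment places the contact at the back corner, so M is about 0.78. A little more, then hold.

Request:
{"name": "move_arm", "arguments": {"rows": [[-0.2,3,0,0,1]]}}

```text
time: 13.55
tool_pos: [0.5768, 0.0907, 0.1028]
tool_rot: [-3.135, 0.007, -2.992]
contact_force: [8.3, -17.0, 1.7]
opening: 0.0004
grip_force: 8.6
```

```bash
python3 m.py
```

```text
corner -9.5 [-66.7  10.1] r 67.5 phi 8.6 M 1.15
corner 9.5 [-47.7  10.1] r 48.8 phi 12.0 M 0.81
f press [-5.7 18.1] z 0.10277950127764841 t 13.55
torque [-2.714 -1.117 -0.236]
```

Request:
{"name": "move_arm", "arguments": {"rows": [[0,3,0,0,1],[0,0,0,0,1]]}}

```text
time: 13.75
tool_pos: [0.5765, 0.0937, 0.1028]
tool_rot: [-3.135, 0.007, -2.992]
contact_force: [5.7, -16.6, 3.2]
opening: 0.0004
grip_force: 7.8
```

```bash
python3 m.py
```

```text
corner -9.5 [-66.5  13.1] r 67.8 phi 11.2 M 1.11
corner 9.5 [-47.5  13.1] r 49.3 phi 15.4 M 0.78
f press [-3.2 17.3] z 0.10283257992221118 t 13.75
torque [-2.539 -1.014 -0.254]
```

Request:
{"name": "move_arm", "arguments": {"rows": [[0.4,3,0,0,1]]}}

```text
time: 13.85
tool_pos: [0.5766, 0.0959, 0.1028]
tool_rot: [-3.134, 0.006, -2.992]
contact_force: [3.6, -19.4, 4.6]
opening: 0.0002
grip_force: 9.6
```

```bash
python3 m.py
```

```text
corner -9.5 [-66.1  15.3] r 67.8 phi 13.0 M 1.29
corner 9.5 [-47.1  15.3] r 49.5 phi 18.0 M 0.92
f press [-0.6 19.7] z 0.10282829770278917 t 13.85
torque [-3.084 -0.708 -0.233]
```

Request:
{"name": "move_arm", "arguments": {"rows": [[0.5,3,0,0,1]]}}

```text
time: 13.95
tool_pos: [0.5768, 0.0987, 0.1028]
tool_rot: [-3.134, 0.005, -2.992]
contact_force: [2.9, -20.6, 5.4]
opening: 0.0003
grip_force: 10.1
```

```bash
python3 m.py
```

```text
corner -9.5 [-65.5  18.1] r 68.0 phi 15.4 M 1.37
corner 9.5 [-46.5  18.1] r 49.9 phi 21.3 M 0.97
f press [ 0.2 20.8] z 0.10282450799252198 t 13.95
torque [-3.199 -0.428 -0.177]
```

About 0.97 Nm. Hold, then release and go over to the other side of the spoke.

Request:
{"name": "move_arm", "arguments": {"rows": [[0,0,0,0,1],[0,0,0,0,1],[0,0,0,0,1],[0,0,0,0,1]]}}

```text
time: 14.35
tool_pos: [0.5766, 0.0991, 0.1028]
tool_rot: [-3.135, 0.005, -2.992]
contact_force: [2.9, -17.8, 5.3]
opening: 0.0004
grip_force: 8.8
```

```bash
python3 m.py
```

```text
corner -9.5 [-65.6  18.5] r 68.1 phi 15.7 M 1.18
corner 9.5 [-46.6  18.5] r 50.1 phi 21.6 M 0.84
f press [-0.2 18.1] z 0.10280763754974515 t 14.35
torque [-2.808 -0.544 -0.159]
```

Request:
{"name": "move_arm", "arguments": {"rows": [[1,-8,0,0,1],[1,-8,0,0,1],[0,0,35,0,1],[2,39,0,0,1],[3,40,0,0,1],[0,0,0,0,1],[0,0,0,0,1]]}}

```text
time: 15.05
tool_pos: [0.5807, 0.1673, 0.1356]
tool_rot: [3.141, -0.0, -2.989]
contact_force: [0.2, 0.8, -0.2]
opening: 0.0004
grip_force: 0.0
```

```bash
python3 m.py
python3 - <<'E'
from h import *
a=vision.read_camera("scene")[130:310,220:430,::-1]
b=vision.read_camera("top")[140:320,240:400,::-1]
cv2.imwrite("pics/c3.png",cv2.resize(np.hstack([b,a]),None,fx=2.1,fy=2.1,interpolation=cv2.INTER_CUBIC))
E
```

```text
corner -9.5 [-51.3  85.3] r 99.6 phi 59.0 M -0.06
corner 9.5 [-32.3  85.3] r 91.2 phi 69.2 M -0.05
f press [-0.3 -0.7] z 0.1356294868807008 t 15.05
torque [0.079 0.08  0.03 ]
```

View pics/c3.png

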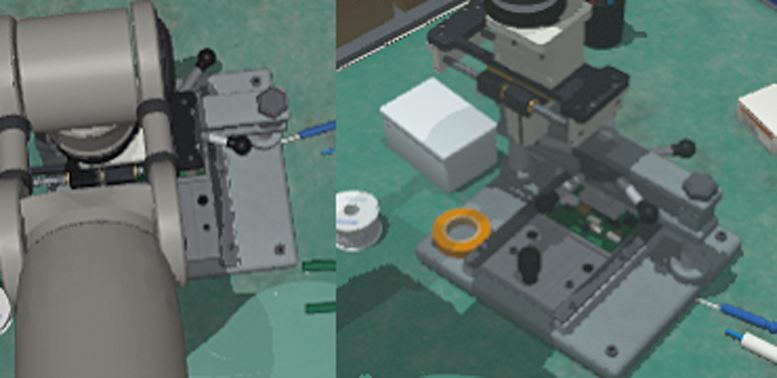

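The carriage is still in, and the bystanders are in place. The right ball is at about (353,210) in the top view, so the front spoke has sprung back to roughly 8° left of straight ahead. Now I'll wind back from its left side.

Request:
{"name": "move_arm", "arguments": {"rows": [[-3.4,-10.6,0,0,1],[0,0,-33,0,1],[0,-10,0,0,1],[0,-10,0,0,1],[-4,-6.7,0,0,1],[-4,-6.7,0,0,1],[-0.2,-5.6,0,0,1],[-0.2,-5.6,0,0,1]]}}

```text
time: 15.95
tool_pos: [0.5704, 0.1118, 0.1042]
tool_rot: [3.14, 0.004, -2.991]
contact_force: [2.8, 7.6, 2.6]
opening: 0.0008
grip_force: 3.3
```

Request:
{"name": "move_arm", "arguments": {"rows": [[-0.2,-5.3,0,0,1],[-0.2,-5.3,0,0,1],[2.7,-7.6,0,0,1],[2.7,-7.6,0,0,1],[4.8,-5.1,0,0,1],[4.8,-5.1,0,0,1],[0,0,0,0,1]]}}

```text
time: 16.65
tool_pos: [0.5839, 0.075, 0.1034]
tool_rot: [3.141, -0.0, -2.991]
contact_force: [-2.1, 3.1, 1.3]
opening: 0.0002
grip_force: 1.3
```

```bash
python3 m.py
```

```text
corner -9.5 [-62.   -6.4] r 62.3 phi -5.9 M -0.22
corner 9.5 [-43.   -6.4] r 43.4 phi -8.5 M -0.16
f press [ 1.6 -3.4] z 0.1033708703982292 t 16.65
torque [ 0.403  0.304 -0.029]
```

Request:
{"name": "move_arm", "arguments": {"rows": [[0,5,0,0,1],[0,0,33,0,1],[-1,42,0,0,1],[-2,41,0,0,1],[0,0,0,0,1],[0,0,-33,0,1],[0,0,0,0,1],[-1.6,-9.3,0,0,1],[-1.6,-9.4,0,0,1],[-4.4,-7,0,0,1],[-4.4,-7,0,0,1]]}}

```text
time: 17.75
tool_pos: [0.5708, 0.13, 0.1047]
tool_rot: [3.141, 0.006, -2.992]
contact_force: [3.1, 4.5, 1.2]
opening: 0.0003
grip_force: 2.5
```

Request:
{"name": "move_arm", "arguments": {"rows": [[-0.2,-6,0,0,1],[-0.2,-6,0,0,1],[-0.2,-6,0,0,1],[-0.2,-6,0,0,1],[0,0,0,0,1]]}}

```text
time: 18.25
tool_pos: [0.569, 0.1057, 0.1043]
tool_rot: [3.141, 0.003, -2.992]
contact_force: [-1.0, 2.8, 2.4]
opening: 0.0004
grip_force: 1.8
```

```bash
python3 m.py
```

```text
corner -9.5 [-72.2  26.1] r 76.7 phi 19.9 M -0.2
corner 9.5 [-53.2  26.1] r 59.2 phi 26.2 M -0.14
f press [ 0.6 -2.9] z 0.10425991598657347 t 18.25
torque [0.49  0.109 0.044]
```

Wound back about 1.7 rad in total. Retreat clear and check.

Request:
{"name": "move_arm", "arguments": {"rows": [[0,6,0,0,1],[0,6,0,0,1],[0,0,40,0,1],[0,0,45,0,1],[-40,10,20,0,1],[-45,40,0,0,1],[-45,45,0,0,1],[-30,45,0,0,1],[-10,45,0,0,1],[-10,45,0,0,1],[0,0,0,0,1],[0,0,0,0,1]]}}

```text
time: 19.45
tool_pos: [0.407, 0.3293, 0.2074]
tool_rot: [-3.141, -0.001, -2.988]
contact_force: [1.1, 0.1, 0.2]
opening: 0.0003
grip_force: 0.0
```

Run:
```python
from h import *
a=vision.read_camera("scene")[130:310,220:430,::-1]
b=vision.read_camera("top")[140:320,240:400,::-1]
cv2.imwrite("pics/c4.png",cv2.resize(np.hstack([b,a]),None,fx=2.1,fy=2.1,interpolation=cv2.INTER_CUBIC))
s=monitor.observe();print(s["tool_pos"],s["contact_force"],s["time"])
```

```text
[0.40778414 0.32789001 0.20748214] [-0.6419516  -0.13350158 -0.37495873] 19.55
```

View pics/c4.png

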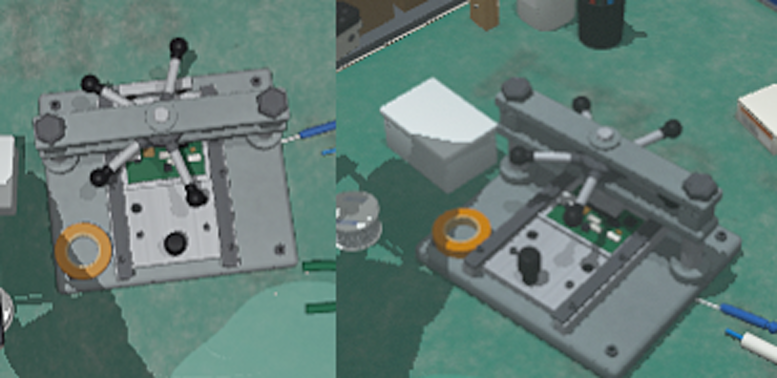

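The final picture shows the carriage in, the capstan wound back with its front spoke at about -20°, and the bystanders undisturbed. Handing in.

```bash
python3 -c "
from h import *
print(workorder.hand_in())"
```

```text
the job is handed in; nothing more can be done
None
```

I handed the job in after about 20 s of the 72 s: carriage at its stop, header pressed with an estimated 0.97 Nm at the capstan and held 0.4 s, then the capstan wound back about 1.7 rad. The bystanders look undisturbed. Ram force and foot clearance were inferred from the arm's forces and the capstan angle, and no verdict came back.

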